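# Set a whetstone to the scribed line of its holder and clamp it

### The job

Before sharpening, mount the whetstone in its holder. First press it gently but firmly against the rail along the far side of the bed, then slide it along the rail to the right until its right-hand end is exactly on the single line scribed right across the bed, staying flush with the rail. Then push the sliding clamp jaw up against the stone with gentle, firm pressure so that it stays snug, let go and leave the other things where they are.

Things in the scene. Friction and masses are not known exactly. Their poses are not given: they have to be found in the camera images.
- holder: Fixed whetstone holder, a pale wooden bed 150 (its x) x 350 (its y) mm on small feet. Origin at the centre of its underside on the worktop; the bed's flat top is 20 mm above it. Its x points across the bed away from the robot, its y along the bed to the left; it may be turned by up to about 0.2 rad. Rail at the far side, jaw at the near.
- rail: Fixed aluminium rail on the bed, 15 (x) x 340 (y) x 14 (z) mm, its axes parallel to the holder's. Origin at the centre of its underside on the bed, at holder x = +62.5 mm; its near face, against which the stone lies, is at rail x = -7.5 mm. The stone may press on it with at most 22 N; 3 to 12 N beds the stone well, so some 9 to 13 N on the hand, sliding drag included.
- line: Dark scribed line 2 mm wide, lying flat on the bed's top from side to side, parallel to the holder's x. Origin on the line's middle, at the height of the bed's top; same axes as the holder. It lies at another y from start to start. Nothing stops the stone there. (The two short grooves under the jaw only guide the jaw.)
- stone: Loose two-layer whetstone (white below, grey above), a block 50 (x) x 150 (y) x 28 (z) mm with 1.5 mm edge rounding, about 0.4 kg (0.3 to 0.5), lying on the bed left of where it belongs and 12 to 24 mm off the rail, slightly askew. Origin at the centre of its underside. Sliding it takes about 1.5 to 3.5 N. When flush with the rail its origin is at rail x = -32.5 mm.
- stone_end (a point): Middle of the lower edge of the stone's right-hand end (stone y = -75 mm): this edge must come onto the line.
- jaw: Black clamp jaw, 19 (x) x 60 (y) x 27 (z) mm with a rubber face and an upright steel post, 16 mm thick, rising to 52 mm above the bed. Slides on the bed along the holder's x only (travel 56 mm), at holder y = -10 mm, against 3 N of friction; stays where left; starts open, toward the robot. Origin on the bed below its face toward the stone; back at jaw x = -19 mm, post at x = -11 mm.
- jaw_face (a point): Middle of the jaw's rubber face, 14 mm above the bed. It may press on the stone with at most 22 N and is tight once pressed on with more than 4 N, so some 8 to 15 N on the hand does it. Measured poses are not exact enough for this: feel for it.
- tea_light: Bystander: tea light standing on the right-hand end of the holder's bed, white cup, 38 dia x 15 mm, origin at the centre of its underside. Leave it alone.
- jar_lid: Bystander: flat jar lid behind the rail, black disc, 74 dia x 15 mm, origin at the centre of its underside. Leave it alone.
- spice_jar: Bystander: spice jar behind the holder's right end, 44 dia x 109 mm, origin at the centre of its underside. Leave it alone.
- measure_cup: Bystander: small measuring cup in front of the holder's left end, 43 x 89 x 25 with its handle mm, origin at the centre of its underside. Leave it alone.
- salt_shaker: Bystander: salt shaker to the left, 44 dia x 90 mm, origin at the centre of its underside. Leave it alone.
- sink_stopper: Bystander: sink stopper to the left, 47 dia x 22 mm, origin at the centre of its underside. Leave it alone.
Not all that is in view belongs to the job. Of the things shaped like the stone, the white one is meant.

How it is judged:
By the outcome, as a careful person would: the job done as asked, in the order asked, and still so for the second after the job is handed in, with the robot touching nothing.
It also fails if it takes over 72 s, if anything falls off the work surface, if the arm or the gripper's body presses on something with over 40 N, if the wrist force passes 120 N, or if a joint passes its speed limit or range.

### The arm

A 6-joint arm with a two-finger parallel gripper is mounted at the origin on a cart in front of the work surface, level with it; the furniture and walls round the work are solid. World frame = base frame: x ahead of the robot, y to its left, z up, the work surface at z = 0. Lengths are in m, angles in rad, forces in N, time in s.
With the tool pointing down it reaches from about 0.4 to 0.825 m from the base axis. Payload 7 kg.
Tool frame: the origin (TCP) lies midway between the tips of the shut fingers; the grasp point (between the pads) lies 19 mm behind it; z points along the fingers, y is the line along which they close (so a half turn about z gives the same grasp; the last joint's range is limited). The gripper opens to 88 mm and grips with 3 to 60 N. Pads are 19 mm wide; open, the fingers measure 130 mm over their backs; the gripper's body (78 mm by 193 mm) begins 47 mm behind the grasp point.
Start: joints at [1.556, 0.359, 0.012, 0, -1.224, -0.288], TCP at [0.201, 0.644, 0.227] pointing down, gripper open.
Joint ranges: [-3.07, 3.07], [-1.43, 2.12], [-1.02, 1.25], [-3.03, 1.67], [-3.05, -0], [-3.03, 3.03]. Speed limits (rad/s): [2.39, 2.39, 3.01, 3.14, 3.14, 3.14].

### API

Orientations are given as [roll, pitch, yaw] about the fixed x, y, z axes, in that order (R = Rz(yaw) Ry(pitch) Rx(roll)).
In Python, from station import arm gives the robot as it stands. The module is installed in compiled form; this text tells all that it offers.
- The arm moves only by the tool carry_out, never from a script. Its argument "commands" is a list of rows, each a list of 4 numbers: the shift along the world's x, y, z in units of 50 mm (1.0 is 50 mm), then the turn about the world's z in units of 6 degrees (1.0 is 6 degrees). A call has exactly 10 rows; each row is the pose to reach, as a shift and turn from the pose commanded when the call began; what a row does not reach only later rows make up. A row lasts 1/8 s, in which the tool goes at most 62.5 mm and 10.7 degrees, less where a joint would pass 70% of its speed; a pose out of reach is approached as far as the arm can. A call with a gripper value outside its range is refused whole. "claw" is the closure, from 0 (fully open) to 1 (shut), set as the call begins (left out, the last holds). The fingers move at their own pace and stop on an object; "force" is the grip in N (left out, the last holds). Time passes only in rows, so rows that repeat a pose let the fingers close, or fill a call up. It gives the time, the measured TCP pose, the force, the opening and the grip force at its end, in the units of the state.
- arm.get_state(): the state, without advancing time (a new reading comes with each control period).
- arm.grab_frame(name): name is "scene" or "top" or "wrist"; returns a dict with "pixels" (480x640x3 uint8, red, green, blue), "fx", "fy", "cx", "cy" (pixels), "k1" (the pictures are not rectified: a ray, as slopes to the right and down, at radius r is drawn at 1 + k1 r^2 times it, then the intrinsics apply), "eye" and "orientation" of the camera in the world. Camera axes: x right, y down, z forward; pixel columns grow to the right and rows downward; lengths in m; the calibration is good to about 2 mm. A picture is of the moment at which its call begins. There is no depth.
- arm.job_done(): hands the job in; it is judged then, once.
Trained networks look in a picture, given as the dict that the camera call returned (one of the last four; its "shot" number tells which), for a name from the list of things; names that differ only in an ending like _2 or _b are one class to them, and where a whole thing is asked for, a point or a joint stands for the part that bears it (a point fixed in the world has none). Each returns a list of dicts, best first, with "conf" (0 to 1); they miss things now and then, are a little off and sometimes report something else, mostly with a low value. They report only what shows in the picture. A call takes as long as a camera call. They do not tell look-alikes from the thing itself.
- arm.regions_of(picture, query): "pixels" (480x640 bool, what is visible of it) and "uv" ([column, row] in pixels, amid what is visible of it).
- arm.mark_of(picture, query): "uv" ([column, row] in pixels: a listed point, or the origin of a listed thing).
The state is a dict: "t": time; "q": joint angles; "qd": joint speeds; "joint_efforts": joint torques, N m; "eef_pos": TCP position; "ee_rot": TCP orientation; "force": force on the tool from outside, world axes, zero at the start; "moment": the same for the moment, N m; "width": finger opening in m; "gripper_force": force on a finger pad.
Only numpy, scipy, OpenCV 4.12 (cv2) and the standard library are available. Lean on these libraries where they do the work, as an engineer would, in place of code of your own. Each camera call takes 0.05 s, during which the arm holds its last target. There are 200 camera calls.

## Working session

There is one attempt and no reset: what is moved stays moved. The work goes in short steps, Python scripts to look and compute and a tool call to move; the robot and the scene stay as the last step left them, time stands still between calls to the robot, and variables do not carry over. Pictures are saved under pics/ and viewed, at most 10 in all, crops included, and the job is handed in when it is done.

Besides the shell and the picture viewer there is one more tool, called after "Emit:" as name([rows], argument=value, ...), one row to a line, values as JSON. carry_out: Moves the arm, as the interface text tells. Its arguments: {"type":"object","properties":{"commands":{"type":"array","items":{"type":"array","items":{"type":"number"}}},"claw":{"type":"number"},"force":{"type":"number"}},"required":["commands"]}

```bash
mkdir -p pics
cat > h.py <<'E'
import numpy as np, cv2
from scipy.spatial.transform import Rotation as R
from station import arm
def Rm(o):
    o=np.array(o,float)
    return o if o.shape==(3,3) else (R.from_quat(o).as_matrix() if o.size==4 else R.from_euler('xyz',o).as_matrix())
def ray(p,uv):
    d=np.array([(uv[0]-p['cx'])/p['fx'],(uv[1]-p['cy'])/p['fy']]);u=d.copy()
    for _ in range(30): u=d/(1+p['k1']*(u@u))
    return Rm(p['orientation'])@np.array([u[0],u[1],1.])
def at(p,uv,z):
    d=ray(p,uv);e=np.array(p['eye']);return e+d*(z-e[2])/d[2]
def proj(p,X):
    c=Rm(p['orientation']).T@(np.array(X)-p['eye']);u=c[:2]/c[2];u=u*(1+p['k1']*(u@u))
    return np.array([u[0]*p['fx']+p['cx'],u[1]*p['fy']+p['cy']])
def save(p,n): cv2.imwrite('pics/'+n,p['pixels'][:,:,::-1])
E
cat > a.py <<'E'
from h import *
np.set_printoptions(precision=4,suppress=True)
s=arm.get_state();print(s)
Z=dict(holder=0,rail=.02,line=.02,stone=.02,stone_end=.02,jaw=.02,jaw_face=.034,tea_light=.02,jar_lid=0,spice_jar=0,measure_cup=0,salt_shaker=0,sink_stopper=0)
P=[]
for c in ('top','scene'):
    p=arm.grab_frame(c);save(p,c+'0.png');print(c,p['eye'],p['orientation'],p['fx'],p['k1'])
    for n,z in Z.items():
        for r in arm.mark_of(p,n)[:3]: print(n,np.round(r['uv'],1),round(r['conf'],2),at(p,r['uv'],z))
E
python3 a.py
```

```text
{'t': 0.0, 'q': array([ 1.5561,  0.3594,  0.0111, -0.0003, -1.2241, -0.2881]), 'qd': array([-0.0011,  0.002 ,  0.0001,  0.0003, -0.0008,  0.0012]), 'joint_efforts': array([  0.0005, -58.2716,  29.3049,   6.997 ,   0.0068,  -0.0002]), 'eef_pos': array([0.2012, 0.6438, 0.2256]), 'ee_rot': array([ 3.1399, -0.0002, -0.3029]), 'force': array([ 0.4453, -0.2866, -0.8464]), 'moment': array([ 0.0132,  0.032 , -0.0166]), 'gripper_force': 0.0, 'width': 0.0874597010735419}
top [0.3958 0.0345 1.189 ] [-3.0215  0.0271 -1.5719] 561.4194716002139 0.013465600911501965
holder [383.3 245. ] 0.79 [ 0.5295 -0.0709  0.    ]
holder [457.2 240.4] 0.22 [ 0.5387 -0.227   0.    ]
rail [379.3 216.4] 0.9 [ 0.5878 -0.0616  0.02  ]
line [175.9 234.9] 0.74 [0.5506 0.3678 0.02  ]
line [417.9 242. ] 0.48 [ 0.5333 -0.1412  0.02  ]
stone [231.3 269.9] 0.68 [0.4761 0.249  0.02  ]
stone [337.9 249.7] 0.57 [0.5178 0.0257 0.02  ]
stone_end [243.8 232.7] 0.87 [0.5546 0.2239 0.02  ]
stone_end [377. 238.] 0.86 [ 0.5421 -0.0562  0.02  ]
jaw [389.4 264.3] 0.82 [ 0.4868 -0.0812  0.02  ]
jaw [384.8 240.8] 0.45 [ 0.5361 -0.0724  0
[... 879 characters left out ...]
02  ]
stone [314.6 263.7] 0.6 [0.5238 0.0158 0.02  ]
stone_end [345.8 271.6] 0.91 [ 0.5474 -0.0513  0.02  ]
stone_end [260.9 236.9] 0.7 [0.5202 0.1911 0.02  ]
jaw [333.6 290.4] 0.58 [ 0.4791 -0.0836  0.02  ]
jaw_face [335.6 284.7] 0.78 [ 0.4803 -0.0874  0.034 ]
tea_light [411.6 307.6] 0.54 [ 0.5403 -0.2214  0.02  ]
tea_light [363.4 269.1] 0.46 [ 0.5808 -0.0693  0.02  ]
jar_lid [408.8 274.4] 0.74 [ 0.6593 -0.1272  0.    ]
spice_jar [442.7 285.9] 0.95 [ 0.6724 -0.2018  0.    ]
measure_cup [246.2 286.3] 0.63 [0.3853 0.0696 0.    ]
salt_shaker [234.3 217.6] 0.75 [0.5635 0.3579 0.    ]
sink_stopper [345.7 273.8] 0.53 [ 0.5657 -0.0345  0.    ]
sink_stopper [311.1 262.8] 0.46 [0.5452 0.0493 0.    ]
```

```bash
python3 -c "
import cv2
a=cv2.imread('pics/top0.png')[150:340,140:500];cv2.imwrite('pics/c0.png',cv2.resize(a,None,fx=2.2,fy=2.2,interpolation=cv2.INTER_CUBIC))"
```

```text
(no output)
```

View pics/c0.png

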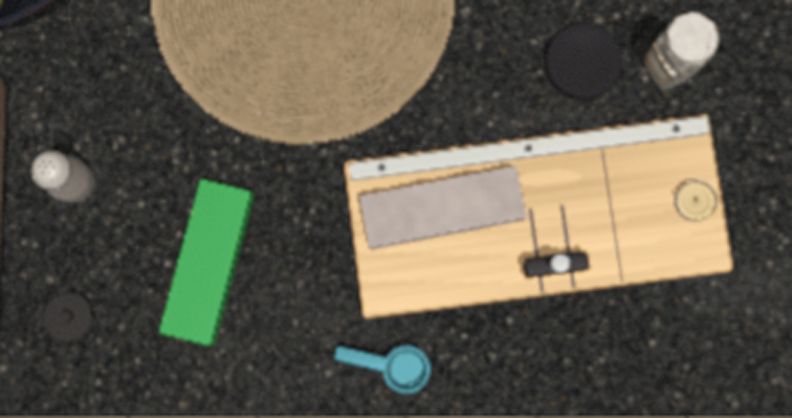

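View pics/scene0.png

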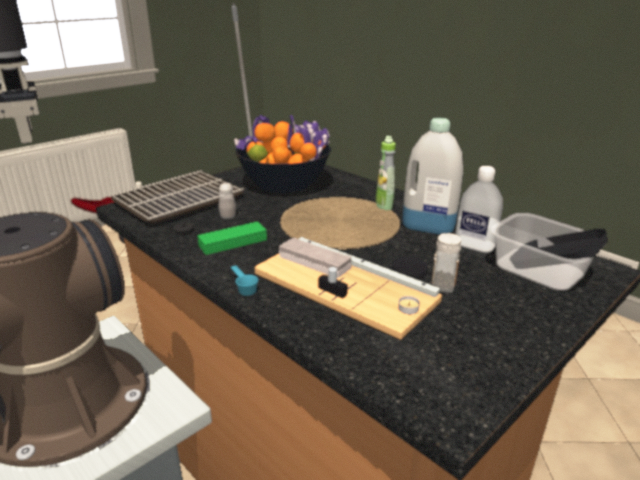

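The two stone-like blocks are the white/grey one lying on the bed at top px (340,244) and a green one off the bed at (233,270). The enlarged crop shows that the white/grey block on the bed fits, and the green one is a decoy. The rail runs along the far side and the scribed line is at about (416,248). The jaw is at (393,270), with the tea light right of the line. The holder is turned about +0.13 rad. Next I move above the bed for a close look.

Emit:
carry_out([
  [0.3,-0.7,0.15,-0.55],
  [0.6,-1.4,0.3,-1.1],
  [0.9,-2.1,0.45,-1.65],
  [1.2,-2.8,0.6,-2.2],
  [1.5,-3.5,0.75,-2.75],
  [1.8,-4.2,0.9,-3.3],
  [2.1,-4.9,1.05,-3.85],
  [2.4,-5.6,1.2,-4.4],
  [2.7,-6.3,1.35,-4.95],
  [3.0,-7.0,1.5,-5.5],
], claw=0, force=12)

```text
t: 2.65
eef_pos: [0.3516, 0.2931, 0.3021]
ee_rot: [-3.141, 0.0, -0.88]
force: [-0.2, 1.2, 0.3]
width: 0.0877
gripper_force: 0.0
```

Emit:
carry_out([
  [0.3,-0.7,0.0,-0.55],
  [0.6,-1.4,0.0,-1.1],
  [0.9,-2.1,0.0,-1.65],
  [1.2,-2.8,0.0,-2.2],
  [1.5,-3.5,0.0,-2.75],
  [1.8,-4.2,0.0,-3.3],
  [2.1,-4.9,0.0,-3.85],
  [2.4,-5.6,0.0,-4.4],
  [2.7,-6.3,0.0,-4.95],
  [2.8,-6.5,0.0,-5.4],
])

```text
t: 3.9
eef_pos: [0.4917, -0.0324, 0.3015]
ee_rot: [3.141, -0.0, -1.448]
force: [0.4, -0.8, -0.2]
width: 0.0876
gripper_force: 0.0
```

```bash
cat > b.py <<'E'
from h import *
import sys
np.set_printoptions(precision=4,suppress=True)
s=arm.get_state();print(s['t'],s['eef_pos'],s['ee_rot'],s['force'],s['q'])
p=arm.grab_frame('wrist');save(p,sys.argv[1]);print(p['eye'],p['orientation'],p['fx'])
for n,z in dict(rail=.02,line=.02,stone=.02,stone_end=.02,jaw=.02,jaw_face=.034).items():
    for r in arm.mark_of(p,n)[:2]: print(n,np.round(r['uv'],1),round(r['conf'],2),at(p,r['uv'],z))
for n,z in dict(rail=.034,stone=.048,line=.02).items():
    r=arm.regions_of(p,n)
    if r:
        m=r[0]['pixels'].astype(np.uint8);c=max(cv2.findContours(m,0,2)[0],key=cv2.contourArea)
        b=cv2.boxPoints(cv2.minAreaRect(c));print(n,round(r[0]['conf'],2),m.sum());print(np.array([np.r_[q,at(p,q,z)[:2]] for q in b]))
E
python3 b.py w1.png
```

```text
3.9 [ 0.4917 -0.0324  0.3015] [ 3.1413 -0.0002 -1.4482] [ 0.3677 -0.8208 -0.1727] [ 0.3341  0.0106 -0.2532  0.0002 -1.3073 -0.2116]
[ 0.5013 -0.1063  0.4607] [ 2.8633 -0.0015 -3.0189] 392.8651172811594
rail [243.3 153.2] 0.75 [ 0.5824 -0.0638  0.02  ]
line [296.3  85.6] 0.62 [ 0.5318 -0.1412  0.02  ]
stone [306.1 386.6] 0.8 [0.4798 0.2284 0.02  ]
stone [287.8 233.4] 0.79 [0.5243 0.0218 0.02  ]
stone_end [281.  169.8] 0.65 [ 0.5392 -0.0506  0.02  ]
stone_end [259.1 366.1] 0.61 [0.5439 0.2047 0.02  ]
jaw [332.  141.6] 0.91 [ 0.4867 -0.0881  0.02  ]
jaw_face [340.5 143.6] 0.65 [ 0.4779 -0.0877  0.034 ]
rail 0.85 4687
[[224.1138   0.0492   0.61    -0.2117]
 [242.0031  -0.9446   0.5925  -0.2145]
 [258.6492 298.6862   0.5501   0.1021]
 [240.76   299.68     0.5711   0.1061]]
stone 0.94 6330
[[253.5774 166.9808   0.5655  -0.0537]
 [303.3723 163.0496   0.5144  -0.064 ]
 [313.989  297.5272   0.4856   0.086 ]
 [264.1941 301.4584   0.5419   0.098 ]]
line 0.52 116
[[251.      84.       0.5796  -0.1371]
 [273.      84.       0.5564  -0.1399]
 [273.      87.       0.5561  -0.1368]
 [251.      87.       0.5794  -0.1341]]
```

View pics/w1.png

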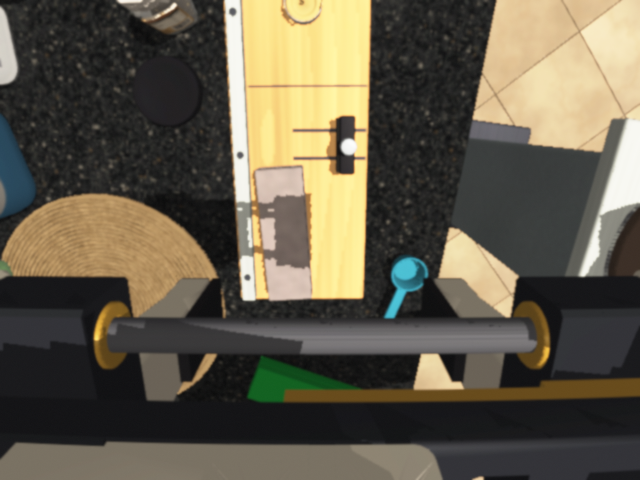

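The wrist picture shows the rail at the left (cols 228–255), the scribed line along row 86 (cols 249–367), the jaw at (346,145) and the white/grey stone with corners near (254,168), (303,165), (311,297) and (266,300). Next I fit edges for accurate numbers.

```bash
cat > e.py <<'E'
from h import *
import sys
np.set_printoptions(precision=4,suppress=True)
s=arm.get_state();print(s['t'],s['eef_pos'],s['ee_rot'],s['force'])
def fit(pts):
    pts=np.array(pts);l=cv2.fitLine(pts[:,:2].astype(np.float32),cv2.DIST_HUBER,0,1e-3,1e-3).ravel();return l[2:],l[:2]
def run(p,th=None):
    I=p['pixels'].astype(float);S=I.max(2)-I.min(2);G=I.mean(2)   # wood is saturated
    # rail/wood boundary: scan rows, columns where saturation rises
    def railpts():
        o=[]
        for r in range(20,290,3):
            c0=proj0(p,r)
            seg=S[r,c0-10:c0+14];g=np.diff(seg);k=int(g.argmax())
            if g[k]>12:
                w=np.clip(g[max(0,k-2):k+3],0,None);c=c0-10+(w@(np.arange(max(0,k-2),max(0,k-2)+len(w))+.5))/w.sum();o.append(at(p,(c,r),.02))
        return o
    def proj0(p,r):
        # predicted rail edge column at row r from rough world line
        best=min(np.linspace(-.25,.12,200),key=lambda y:abs(proj(p,[.5766-.131*(y+.0632),y,.02])[1]-r))
        return int(round(proj(p,[.5766-.131*(best+.0632),best,.02])[0]))
    c,d=fit(railpts());d=d*np.sign(d[1]);th=np.arctan2(-d[0],d[1])
    hx=np.array([np.cos(th),np.sin(th)]);hy=np.array([-np.sin(th),np.cos(th)])
    xr=c@hx
    o=[]
    for u in np.linspace(-.115,-.012,40):   # dark scribed line profile along hy
        b=hx*(xr+u)
        ys=np.arange(-.03,.03,.0004)+L0
        q=np.array([proj(p,[*(b+hy*(y)),.02]) for y in ys]).astype(np.float32)
        v=cv2.remap(G.astype(np.float32),q[:,0][None],q[:,1][None],cv2.INTER_LINEAR).ravel()
        w=np.clip(np.median(v)-15-v,0,None)
        if w.sum()>20:
            k=w.argmax();sl=slice(max(0,k-8),k+9);o.append((w[sl]@ys[sl])/w[sl].sum())
    return th,xr,hx,hy,np.median(o),np.std(o),len(o)
L0=np.array([.5318,-.1412])@[-np.sin(.13),np.cos(.13)]
if __name__=='__main__':
    p=arm.grab_frame('wrist')
    th,xr,hx,hy,yl,sd,n=run(p);print('theta',th,'rail xh',xr,'line yh',yl,sd,n)
    # holder centre y etc
    m=arm.regions_of(p,'stone')
    for r in m[:2]:
        mm=r['pixels'].astype(np.uint8);c=max(cv2.findContours(mm,0,2)[0],key=cv2.contourArea)
        b=cv2.boxPoints(cv2.minAreaRect(c));W=np.array([at(p,q,.048)[:2] for q in b]);print('stone top corners in rail frame (x from face, y from line)',r['conf']);print(np.c_[W@hx-xr,W@hy-yl])
    j=arm.mark_of(p,'jaw_face')[0]['uv'];J=at(p,j,.034)[:2];print('jawface',J@hx-xr,J@hy-yl)
    for nm in('top','scene'):
        p=arm.grab_frame(nm);r=arm.mark_of(p,'line')
        for a in r[:2]:
            X=at(p,a['uv'],.02)[:2];print(nm,a['conf'],'line',X@hy-yl,X@hx-xr)
        r=arm.mark_of(p,'stone_end')
        for a in r[:2]:
            X=at(p,a['uv'],.02)[:2];print(nm,a['conf'],'end',X@hy-yl,X@hx-xr)
E
python3 e.py
```

```text
4.4 [ 0.4912 -0.0301  0.3017] [-3.1412  0.0001 -1.4429] [-0.3233 -0.3154 -0.1402]
theta 0.12626906 rail xh 0.56440216 line yh -0.20707795101398066 6.0577244927780016e-05 40
stone top corners in rail frame (x from face, y from line) 0.85
[[-0.0096  0.0825]
 [-0.0611  0.078 ]
 [-0.0732  0.231 ]
 [-0.0165  0.2367]]
stone top corners in rail frame (x from face, y from line) 0.61
[[ 0.0143  0.3688]
 [-0.0062  0.3072]
 [-0.129   0.3542]
 [-0.113   0.4198]]
jawface 0.06395391838525966 -0.07299888273840363
scene 0.5 line -0.0015014921398770475 -0.058194167538686226
scene 0.84 end 0.07321304621582722 -0.04170134186044294
scene 0.58 end 0.33479048491089336 -0.02325325797063693
```

Emit:
carry_out([
  [0.1,0.3,-0.5,0.1],
  [0.2,0.6,-1.0,0.2],
  [0.3,0.9,-1.5,0.3],
  [0.4,1.2,-2.0,0.4],
  [0.5,1.4,-2.5,0.5],
  [0.58,1.64,-3.0,0.5],
  [0.58,1.64,-3.5,0.5],
  [0.58,1.64,-4.0,0.5],
  [0.58,1.64,-4.4,0.5],
  [0.58,1.64,-4.6,0.5],
])

```text
t: 6.1
eef_pos: [0.5199, 0.051, 0.0705]
ee_rot: [3.14, -0.0, -1.392]
force: [-0.4, 0.5, 0.1]
width: 0.0877
gripper_force: 0.0
```

Emit:
carry_out([
  [0,0,-0.2,0],
  [0,0,-0.4,0],
  [0,0,-0.55,0],
  [0,0,-0.65,0],
  [0,0,-0.7,0],
  [0,0,-0.7,0],
  [0,0,-0.7,0],
  [0,0,-0.7,0],
  [0,0,-0.7,0],
  [0,0,-0.7,0],
])

```text
t: 7.35
eef_pos: [0.5203, 0.0513, 0.0366]
ee_rot: [-3.141, 0.0, -1.392]
force: [0.2, 0.4, 0.1]
width: 0.0878
gripper_force: 0.0
```

```bash
python3 b.py w2.png|head -3
```

```text
7.35 [0.5203 0.0513 0.0366] [-3.1414  0.0001 -1.3919] [0.1634 0.3533 0.0595] [ 0.4738  0.3189 -0.5546 -0.     -0.6971 -0.2949]
[ 0.534  -0.022   0.1958] [ 2.8631 -0.0011 -2.9626] 392.8651172811594
rail [322.7 215.8] 0.38 [0.5259 0.0185 0.02  ]
```

View pics/w2.png

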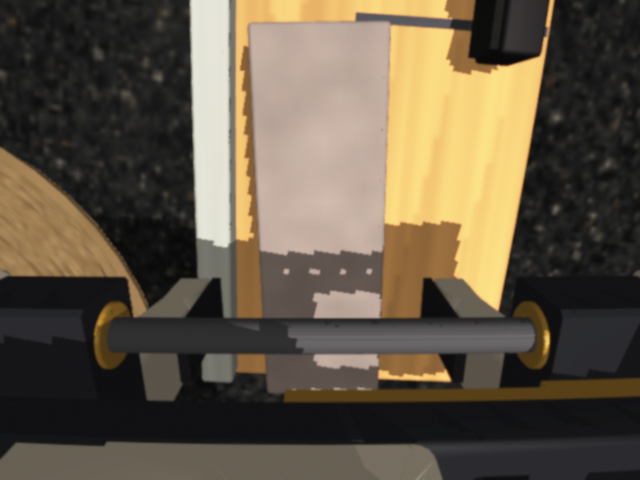

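The stone (cols 250–389 at the far end) sits centred and square between the fingers, with the far finger over the rail. Closing gently.

Emit:
carry_out([
  [0,0,0,0],
  [0,0,0,0],
  [0,0,0,0],
  [0,0,0,0],
  [0,0,0,0],
  [0,0,0,0],
  [0,0,0,0],
  [0,0,0,0],
  [0,0,0,0],
  [0,0,0,0],
], claw=1, force=15)

```text
t: 9.1
eef_pos: [0.5203, 0.0513, 0.0366]
ee_rot: [-3.141, 0.0, -1.392]
force: [0.7, 0.4, -1.5]
width: 0.0501
gripper_force: 15.0
```

Run:
```python
from h import *
np.set_printoptions(precision=4,suppress=True)
p=arm.grab_frame('wrist');save(p,'w3.png');m=arm.regions_of(p,'stone')[0]
c=max(cv2.findContours(m['pixels'].astype(np.uint8),0,2)[0],key=cv2.contourArea)
hx=np.array([.99204,.12593]);hy=np.array([-.12593,.99204])
S=np.array([at(p,q,.048)[:2] for q in c[:,0]]);print(m['conf'])
X=np.c_[S@hx-.5644,S@hy+.20708]
for lo in np.arange(.08,.2,.012):
    k=X[(X[:,1]>lo)&(X[:,1]<lo+.012)]
    if len(k):print(lo.round(3),k.min(0),k.max(0))
```

```text
0.73
0.08 [-0.0599  0.0828] [-0.0106  0.0907]
0.092 [-0.0608  0.092 ] [-0.0115  0.103 ]
0.104 [-0.0612  0.1044] [-0.0119  0.1158]
0.116 [-0.062   0.1196] [-0.0127  0.1268]
0.128 [-0.0626  0.1297] [-0.0132  0.1304]
0.14 [-0.0637  0.1401] [-0.0137  0.1518]
0.152 [-0.0645  0.154 ] [-0.0145  0.162 ]
0.164 [-0.0651  0.1695] [-0.0154  0.1745]
0.176 [-0.0658  0.1775] [-0.0159  0.1878]
0.188 [-0.0661  0.1882] [-0.0169  0.197 ]
```

Emit:
carry_out([
  [0.02,0.003,0,-0.08],
  [0.05,0.006,0,-0.16],
  [0.08,0.01,0,-0.24],
  [0.11,0.014,0,-0.32],
  [0.14,0.018,0,-0.4],
  [0.17,0.022,0,-0.48],
  [0.2,0.025,0,-0.54],
  [0.22,0.028,0,-0.54],
  [0.24,0.03,0,-0.54],
  [0.24,0.03,0,-0.54],
])

```text
t: 10.45
eef_pos: [0.5304, 0.0518, 0.0365]
ee_rot: [3.138, -0.001, -1.45]
force: [-7.5, -0.4, 8.1]
width: 0.0501
gripper_force: 15.0
```

```bash
cat > g.py <<'E'
from h import *
np.set_printoptions(precision=4,suppress=True)
hx=np.array([.99204,.12593]);hy=np.array([-.12593,.99204])
s=arm.get_state();f=s['force'];print(s['t'],s['eef_pos'],s['ee_rot'],'Fhx',f[:2]@hx,'Fhy',f[:2]@hy,f[2],s['moment'])
p=arm.grab_frame('wrist');m=arm.regions_of(p,'stone')[0]
c=max(cv2.findContours(m['pixels'].astype(np.uint8),0,2)[0],key=cv2.contourArea)
S=np.array([at(p,q,.048)[:2] for q in c[:,0]]);X=np.c_[S@hx-.5644,S@hy+.20708]
y0=X[:,1].min();k=X[(X[:,1]>y0+.01)&(X[:,1]<y0+.09)];mid=k[:,0].mean()
for n,q in(('far',k[k[:,0]>mid]),('near',k[k[:,0]<mid])):
    a=np.polyfit(q[:,1],q[:,0],1);print(n,'slope',a[0],'x',np.polyval(a,y0+.05))
print('end',np.percentile(X[:,1],[0,1,3]),m['conf'])
E
python3 g.py
```

```text
10.45 [0.5304 0.0518 0.0365] [ 3.138  -0.0009 -1.4497] Fhx -7.493507587265532 Fhy 0.5091729528393593 8.058615605411594 [-0.2071  2.491  -0.1801]
far slope 0.00038997790706788295 x -0.00698247851692601
near slope 0.00029002304900861003 x -0.056126724078111645
end [0.0829 0.0829 0.0832] 0.71
```

Run:
```python
from h import *
p=arm.grab_frame('wrist');q=arm.grab_frame('scene')
a=cv2.resize(p['pixels'][0:400,140:560],None,fx=.95,fy=.95);b=cv2.resize(q['pixels'][190:340,230:380],(380,380),interpolation=cv2.INTER_CUBIC)
cv2.imwrite('pics/m1.png',np.hstack([a[:380],b])[:,:,::-1])
```

```text
(no output)
```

View pics/m1.png

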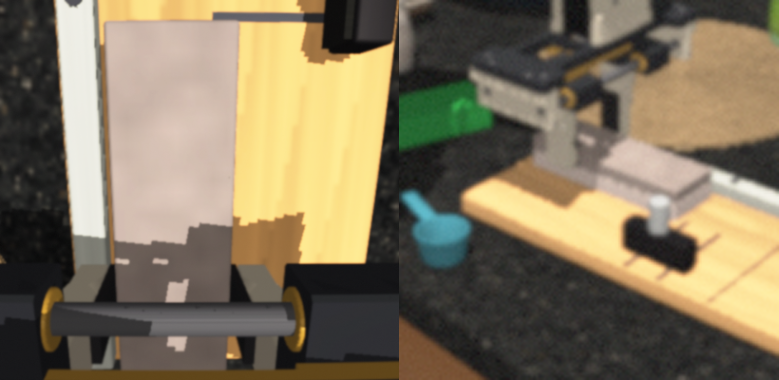

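The gap between stone and rail is still visible, yet there are about 8 N up and 7.5 N back. The far fingertip has probably ridden onto the rail's left screw head. I'll open part way, rise, shift 15 mm along the stone and regrip slightly higher.

Emit:
carry_out([
  [0,0,0,0],
  [0,0,0,0],
  [0,0,0,0],
  [0,0,0.05,0],
  [0,0,0.1,0],
  [0,0,0.15,0],
  [0.01,-0.08,0.15,0],
  [0.02,-0.16,0.15,0],
  [0.03,-0.24,0.15,0],
  [0.04,-0.3,0.15,0],
], claw=0.25)

```text
t: 11.9
eef_pos: [0.5343, 0.0374, 0.044]
ee_rot: [3.141, -0.0, -1.449]
force: [0.6, -0.3, -0.7]
width: 0.0657
gripper_force: 0.0
```

Emit:
carry_out([
  [0,0,-0.03,0],
  [0,0,-0.06,0],
  [0,0,-0.09,0],
  [0,0,-0.1,0],
  [0,0,-0.1,0],
  [0,0,-0.1,0],
  [0,0,-0.1,0],
  [0,0,-0.1,0],
  [0,0,-0.1,0],
  [0,0,-0.1,0],
])

```text
t: 13.15
eef_pos: [0.5343, 0.0377, 0.0391]
ee_rot: [3.142, 0.0, -1.448]
force: [0.4, 0.6, 0.5]
width: 0.0656
gripper_force: 0.0
```

```bash
python3 g.py
```

```text
13.15 [0.5343 0.0377 0.0391] [ 3.1416  0.     -1.4485] Fhx 0.46020675483260143 Fhy 0.5858234811891454 0.47565437248028813 [ 0.1245 -0.0789 -0.01  ]
far slope -9.087144201654604e-05 x -0.006784045342616286
near slope -0.005643923264266385 x -0.05621404581634509
end [0.0829 0.083  0.0831] 0.93
```

Emit:
carry_out([
  [0,0,0,0],
  [0,0,0,0],
  [0,0,0,0],
  [0,0,0,0],
  [0,0,0,0],
  [0,0,0,0],
  [0,0,0,0],
  [0,0,0,0],
  [0,0,0,0],
  [0,0,0,0],
], claw=1, force=15)

```text
t: 14.5
eef_pos: [0.5335, 0.0375, 0.0389]
ee_rot: [3.14, -0.0, -1.449]
force: [-5.4, 1.1, 2.9]
width: 0.0495
gripper_force: 15.0
```

Emit:
carry_out([
  [0.01,0.001,0,0],
  [0.02,0.002,0,0],
  [0.03,0.004,0,0],
  [0.04,0.005,0,0],
  [0.05,0.006,0,0],
  [0.06,0.007,0,0],
  [0.06,0.008,0,0],
  [0.06,0.008,0,0],
  [0.06,0.008,0,0],
  [0.06,0.008,0,0],
])

```text
t: 15.75
eef_pos: [0.5374, 0.0382, 0.039]
ee_rot: [-3.141, 0.0, -1.448]
force: [-1.0, -0.4, -3.9]
width: 0.05
gripper_force: 15.0
```

```bash
python3 g.py
```

```text
15.75 [0.5374 0.0382 0.039 ] [-3.1414  0.0001 -1.4484] Fhx -0.9937954917249558 Fhy -0.231968769297622 -3.9258485358300406 [-0.0945  0.2068  0.0128]
far slope 0.004966888394592318 x -0.0019782418147525948
near slope 0.011811206618973455 x -0.05115550916247902
end [0.0827 0.0827 0.0828] 0.91
```

Emit:
carry_out([
  [0,0,-0.004,0],
  [0,0,-0.008,0],
  [0,0,-0.012,0],
  [0.005,0.001,-0.012,0],
  [0.01,0.001,-0.012,0],
  [0.015,0.002,-0.012,0],
  [0.02,0.003,-0.012,0],
  [0.025,0.003,-0.012,0],
  [0.03,0.004,-0.012,0],
  [0.03,0.004,-0.012,0],
])

```text
t: 17.1
eef_pos: [0.5375, 0.0382, 0.0389]
ee_rot: [3.14, -0.0, -1.449]
force: [-8.5, 1.9, 10.3]
width: 0.0498
gripper_force: 15.0
```

```bash
python3 g.py
```

```text
17.1 [0.5375 0.0382 0.0389] [ 3.1397 -0.0001 -1.4485] Fhx -8.21266966366902 Fhy 2.9852782802188447 10.283111810904149 [0.7746 3.2435 0.0365]
far slope 0.004178631562660927 x -0.0019174892831959522
near slope 0.008694255409509594 x -0.05104533396853086
end [0.0827 0.0827 0.083 ] 0.73
```

Emit:
carry_out([
  [0,0,0.002,0],
  [0,0,0.004,0],
  [0,0,0.006,0],
  [0,0,0.008,0],
  [0,0,0.008,0],
  [0,0,0.008,0],
  [0,0,0.008,0],
  [0,0,0.008,0],
  [0,0,0.008,0],
  [0,0,0.008,0],
])

```text
t: 18.45
eef_pos: [0.5375, 0.0382, 0.0389]
ee_rot: [3.14, -0.0, -1.449]
force: [-7.7, 0.8, 6.9]
width: 0.0498
gripper_force: 15.0
```

```bash
python3 g.py
```

```text
18.45 [0.5375 0.0382 0.0389] [ 3.1396 -0.     -1.4486] Fhx -7.505390075322117 Fhy 1.7308492576147994 6.885203712410241 [0.7311 2.7345 0.0365]
far slope 0.0033055301595572096 x -0.0018964334086618755
near slope 0.009274106472308188 x -0.05109272088034418
end [0.0829 0.083  0.0831] 0.65
```

Emit:
carry_out([
  [0,0,0.003,0],
  [0,0,0.006,0],
  [0,0,0.009,0],
  [0,0,0.012,0],
  [0.003,0,0.012,0],
  [0.006,0.001,0.012,0],
  [0.01,0.001,0.012,0],
  [0.01,0.001,0.012,0],
  [0.01,0.001,0.012,0],
  [0.01,0.001,0.012,0],
])

```text
t: 19.8
eef_pos: [0.5376, 0.0382, 0.0389]
ee_rot: [3.139, -0.0, -1.449]
force: [-6.8, 2.5, 2.2]
width: 0.0497
gripper_force: 15.0
```

```bash
python3 g.py
```

```text
19.8 [0.5376 0.0382 0.0389] [ 3.1386 -0.0002 -1.4487] Fhx -6.460204499394966 Fhy 3.3167458443110673 2.178241782610096 [0.9176 2.7292 0.1682]Traceback (most recent call last):
  File "g.py", line 5, in <module>
    p=arm.grab_frame('wrist');m=arm.regions_of(p,'stone')[0]
                                ~~~~~~~~~~~~~~~~~~~~~~~~~^^^
IndexError: list index out of range
```

Emit:
carry_out([
  [0.003,0,0,0],
  [0.006,0.001,0,0],
  [0.01,0.001,0,0],
  [0.014,0.002,0,0],
  [0.017,0.002,0,0],
  [0.02,0.003,0,0],
  [0.02,0.003,0,0],
  [0.02,0.003,0,0],
  [0.02,0.003,0,0],
  [0.02,0.003,0,0],
])

```text
t: 21.15
eef_pos: [0.5377, 0.0382, 0.039]
ee_rot: [3.137, -0.0, -1.449]
force: [-10.6, 1.9, 6.0]
width: 0.0497
gripper_force: 15.0
```

```bash
python3 g.py
```

```text
21.15 [0.5377 0.0382 0.039 ] [ 3.1371 -0.0003 -1.4488] Fhx -10.271908448060767 Fhy 3.227329909431619 6.014214076156333 [1.2803 4.0995 0.139 ]
far slope 0.0002634338725786792 x -0.0016702946950999267
near slope 0.00717974120865358 x -0.050958303481667015
end [0.083  0.083  0.0832] 0.75
```

Emit:
carry_out([
  [-0.005,-0.02,0.005,0],
  [0.0,-0.1,0.005,0],
  [0.012,-0.2,0.005,0],
  [0.025,-0.3,0.005,0],
  [0.037,-0.4,0.005,0],
  [0.05,-0.5,0.005,0],
  [0.062,-0.6,0.005,0],
  [0.075,-0.7,0.005,0],
  [0.087,-0.8,0.005,0],
  [0.087,-0.8,0.005,0],
])

```text
t: 22.5
eef_pos: [0.5429, -0.0016, 0.039]
ee_rot: [3.139, 0.0, -1.449]
force: [-6.3, 3.6, -0.3]
width: 0.0499
gripper_force: 15.0
```

```bash
python3 g.py
```

```text
22.5 [ 0.5429 -0.0016  0.039 ] [ 3.1385  0.0002 -1.4489] Fhx -5.850125849815757 Fhy 4.32407645044667 -0.34583014196861717 [1.1708 2.4931 0.2261]
far slope -0.2255891668867431 x -0.09122362953156955
near slope 0.16269258233988157 x -0.11714688226580694
end [0.0308 0.031  0.0313] 0.67
```

Emit:
carry_out([
  [0.012,-0.08,0,0],
  [0.022,-0.16,0,0],
  [0.033,-0.24,0,0],
  [0.043,-0.32,0,0],
  [0.053,-0.4,0,0],
  [0.063,-0.48,0,0],
  [0.073,-0.56,0,0],
  [0.08,-0.62,0,0],
  [0.085,-0.65,0,0],
  [0.085,-0.65,0,0],
])

```text
t: 23.85
eef_pos: [0.547, -0.0336, 0.039]
ee_rot: [3.138, 0.001, -1.449]
force: [-9.2, 5.6, -0.3]
width: 0.0499
gripper_force: 15.0
```

```bash
python3 - <<'E'
from h import *
np.set_printoptions(precision=4,suppress=True)
hx=np.array([.99204,.12593]);hy=np.array([-.12593,.99204])
s=arm.get_state();f=s['force'];print(s['t'],s['eef_pos'],s['ee_rot'],'Fhx',f[:2]@hx,'Fhy',f[:2]@hy,f[2])
for nm in('wrist','top','scene'):
    p=arm.grab_frame(nm);save(p,nm+'5.png')
    for n in('stone_end','line'):
        for r in arm.mark_of(p,n)[:2]:
            X=at(p,r['uv'],.02)[:2];print(nm,n,r['conf'],np.round(r['uv'],1),X@hx-.5644,X@hy+.20708)
    if nm=='wrist': print(proj(p,[*(hx*(.5644-.025)+hy*-.20708),.02]))
E
python3 -c "
import cv2
a=cv2.imread('pics/wrist5.png');cv2.imwrite('pics/w5c.png',a[0:330,120:560])"
```

```text
23.85 [ 0.547  -0.0336  0.039 ] [ 3.1384  0.0007 -1.4487] Fhx -8.393343534109544 Fhy 6.733081107201851 -0.30410671514556276
wrist stone_end 0.82 [320.5  75.3] -0.025851377771099138 0.010721307276896852
wrist line 0.56 [390.3  46.6] -0.05520915780597191 -0.0006968531643407605
[318.3473  48.3416]
top stone_end 0.75 [408.9 226.7] -0.018798256900954824 0.013706372809176137
top stone_end 0.57 [446.1 179.2] 0.07119222544026804 -0.07853242667820709
top line 0.4 [416.5 245.1] -0.05921822658060705 0.0037271450504969827
scene stone_end 0.62 [377.6 281.6] -0.01963675888645522 0.016066785517688087
scene stone_end 0.61 [258.1 234.7] -0.020250210351531073 0.3442350310672328
scene line 0.39 [377.6 291.1] -0.04865230687068822 -0.002724127988797509
```

View pics/w5c.png

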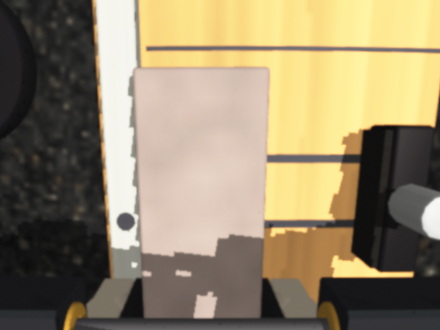

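The line is at row 48 and the stone's top right-hand edge at row 67, flush along the rail. Next is a sub-pixel measurement of the remaining distance.

```bash
cat > r.py <<'E'
from h import *
np.set_printoptions(precision=4,suppress=True)
hx=np.array([.99204,.12593]);hy=np.array([-.12593,.99204])
s=arm.get_state();f=s['force'];print(s['t'],s['eef_pos'],s['ee_rot'],'Fhx',f[:2]@hx,'Fhy',f[:2]@hy,f[2])
p=arm.grab_frame('wrist');I=p['pixels'].astype(np.float32);G=I.mean(2);S=I.max(2)-I.min(2)
def prof(A,x,ys,z):
    q=np.array([proj(p,[*(hx*(.5644+x)+hy*(y-.20708)),z]) for y in ys]).astype(np.float32)
    return cv2.remap(A,q[:,0][None],q[:,1][None],cv2.INTER_LINEAR).ravel()
def line(xs):
    o=[]
    for x in xs:
        ys=np.arange(-.012,.012,.0002);v=prof(G,x,ys,.02);w=np.clip(np.median(v)-20-v,0,None)
        if w.sum()>40:k=w.argmax();sl=slice(max(0,k-9),k+10);o.append([x,(w[sl]@ys[sl])/w[sl].sum()])
    return np.array(o)
def end(xs):
    o=[]
    for x in xs:
        ys=np.arange(-.01,.03,.0002);v=cv2.GaussianBlur(prof(S,x,ys,.0467)[None],(9,1),0).ravel()
        hi,lo=v[:30].mean() if 0 else np.percentile(v,92),np.percentile(v,8);k=np.where(v<(hi+lo)/2)[0]
        k=[i for i in k if (v[i:i+15]<(hi+lo)/2).all()]
        if k:o.append([x,ys[k[0]]])
    return np.array(o)
L=line(np.linspace(-.1,-.055,24));E=end(np.linspace(-.045,-.008,20))
for n,a in(('line',L),('end',E)):print(n,len(a),np.median(a[:,1]),a[:,1].std(),'slope',np.polyfit(a[:,0],a[:,1],1)[0])
# near/far stone edges at top, saturation boundary
Lf=line(np.linspace(-.045,-.012,16));print('line ahead',len(Lf),np.median(Lf[:,1]) if len(Lf) else '')
E
python3 r.py
```

```text
24.3 [ 0.547  -0.0336  0.039 ] [ 3.1384  0.0006 -1.4487] Fhx -6.176501435049465 Fhy 6.334924729315782 -0.07683824799136929
line 24 -0.0002266661184079987 3.851041821522585e-05 slope 0.000777976894229806
end 20 0.010800000000000054 1.734723475976807e-18 slope 1.1585919919814184e-16
line ahead 16 -0.00021689344926023704
```

Emit:
carry_out([
  [0.003,-0.025,0,0],
  [0.006,-0.05,0,0],
  [0.009,-0.075,0,0],
  [0.012,-0.1,0,0],
  [0.016,-0.125,0,0],
  [0.019,-0.15,0,0],
  [0.022,-0.17,0,0],
  [0.024,-0.188,0,0],
  [0.024,-0.188,0,0],
  [0.024,-0.188,0,0],
])

```text
t: 25.6
eef_pos: [0.5481, -0.0428, 0.039]
ee_rot: [3.138, 0.001, -1.449]
force: [-9.1, 7.1, 0.6]
width: 0.0501
gripper_force: 15.0
```

```bash
python3 r.py
```

```text
25.6 [ 0.5481 -0.0428  0.039 ] [ 3.1384  0.0009 -1.4487] Fhx -8.164086716830356 Fhy 8.195226100834573 0.635533467753908
line 24 -0.0001782849341262617 4.934149502596972e-05 slope -0.0013580716601570171
end 20 0.0016000000000000302 4.358898943540686e-05 slope 0.00038610038610038924
line ahead 0
```

Emit:
carry_out([
  [0.001,-0.006,0,0],
  [0.002,-0.012,0,0],
  [0.003,-0.018,0,0],
  [0.004,-0.024,0,0],
  [0.004,-0.03,0,0],
  [0.005,-0.035,0,0],
  [0.005,-0.035,0,0],
  [0.005,-0.035,0,0],
  [0.005,-0.035,0,0],
  [0.005,-0.035,0,0],
])

```text
t: 26.9
eef_pos: [0.5483, -0.0445, 0.039]
ee_rot: [3.138, 0.001, -1.449]
force: [-7.8, 6.5, 0.9]
width: 0.0501
gripper_force: 15.0
```

```bash
python3 r.py
```

```text
26.9 [ 0.5483 -0.0445  0.039 ] [ 3.1383  0.001  -1.4488] Fhx -6.9560799540697555 Fhy 7.393494038398333 0.8965106447022447
line 24 -0.00016227755182791204 4.298833363775002e-05 slope 9.22182201953748e-06
end 20 2.6020852139652106e-17 9.949874371066226e-05 slope -0.0016216216216216248
line ahead 0
```

On the line to about 0.2 mm. I relax the sideways strain, then open and rise.

Emit:
carry_out([
  [-0.001,0.005,0,0],
  [-0.003,0.01,0,0],
  [-0.006,0.015,0,0],
  [-0.008,0.02,0,0],
  [-0.01,0.025,0,0],
  [-0.012,0.03,0,0],
  [-0.012,0.03,0,0],
  [-0.012,0.03,0,0],
  [-0.012,0.03,0,0],
  [-0.012,0.03,0,0],
])

```text
t: 28.2
eef_pos: [0.5483, -0.0443, 0.039]
ee_rot: [3.139, -0.001, -1.449]
force: [-4.3, -2.4, -2.9]
width: 0.0499
gripper_force: 15.0
```

Emit:
carry_out([
  [0,0,0,0],
  [0,0,0,0],
  [0,0,0,0],
  [0,0,0,0],
  [0,0,0.1,0],
  [0,0,0.3,0],
  [0,0,0.6,0],
  [0,0,0.9,0],
  [0,0,1.2,0],
  [0,0,1.5,0],
], claw=0.25)

```text
t: 29.45
eef_pos: [0.5498, -0.0436, 0.116]
ee_rot: [-3.141, 0.0, -1.448]
force: [0.3, -0.6, 0.1]
width: 0.0659
gripper_force: 0.0
```

```bash
python3 r.py
python3 - <<'E'
from h import *
p=arm.grab_frame('wrist');save(p,'w6.png')
hx=np.array([.99204,.12593]);hy=np.array([-.12593,.99204])
m=arm.regions_of(p,'stone')
for r in m[:2]:
    c=max(cv2.findContours(r['pixels'].astype(np.uint8),0,2)[0],key=cv2.contourArea)
    W=np.array([at(p,q,.048)[:2] for q in cv2.boxPoints(cv2.minAreaRect(c))]);print(r['conf'],np.round(np.c_[W@hx-.5644,W@hy+.20708],4).tolist())
for r in arm.regions_of(p,'jaw')[:2]: 
    c=max(cv2.findContours(r['pixels'].astype(np.uint8),0,2)[0],key=cv2.contourArea);b=cv2.boxPoints(cv2.minAreaRect(c))
    W=np.array([at(p,q,.047)[:2] for q in b]);print('jaw',r['conf'],b.round().tolist(),np.round(np.c_[W@hx-.5644,W@hy+.20708],4).tolist())
for n,z in(('jaw',.02),('jaw_face',.034)):
    for r in arm.mark_of(p,n)[:2]:X=at(p,r['uv'],z)[:2];print(n,r['conf'],np.round(r['uv']),X,X@hx-.5644,X@hy+.20708)
E
```

```text
29.45 [ 0.5498 -0.0436  0.116 ] [-3.141   0.0001 -1.4484] Fhx 0.19730076280758974 Fhy -0.6209012257332429 0.1132510499574606
line 24 -6.84278159264677e-05 3.307941792810442e-05 slope -0.0007996095729899131
end 20 2.6020852139652106e-17 8.000000000000022e-05 slope -0.004633204633204643
line ahead 0 
0.76 [[-0.0009, -0.0008], [-0.0505, -0.0007], [-0.0548, 0.1418], [0.0035, 0.1416]]
jaw 0.58 [[432.0, 141.0], [492.0, 141.0], [492.0, 241.0], [432.0, 241.0]] [[-0.0865, 0.0301], [-0.1214, 0.0299], [-0.1282, 0.0902], [-0.0908, 0.09]]
jaw 0.69 [432. 182.] [ 0.48376927 -0.08887722] -0.09567383912675576 0.057989179169455785
jaw_face 0.74 [441. 187.] [ 0.4813833  -0.08816711] -0.09795139360036736 0.05899409889322266
```

View pics/w6.png

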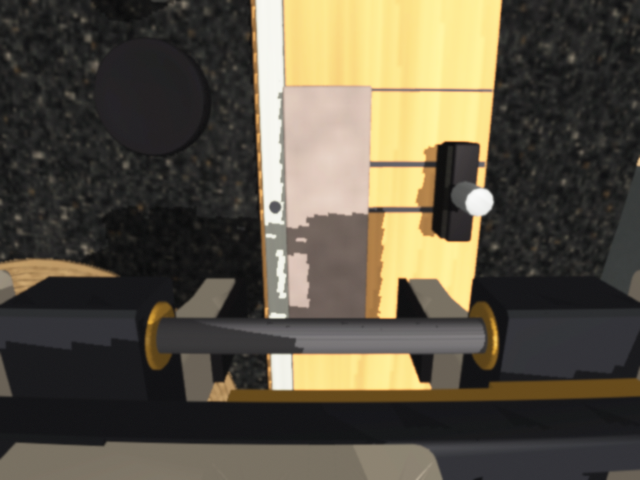

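The stone is flush with the rail and its end (row 87) is on the line (row 90, with top-edge parallax). The jaw is at (458,190), still open. Next I close the fingers and go behind the jaw.

Emit:
carry_out([
  [-0.3,-0.1,0,0],
  [-0.6,-0.2,0,0],
  [-0.9,-0.3,0,0],
  [-1.2,-0.45,0,0],
  [-1.5,-0.6,0,0],
  [-1.8,-0.75,0,0],
  [-2.1,-0.9,0,0],
  [-2.3,-1.0,0,0],
  [-2.44,-1.04,0,0],
  [-2.44,-1.04,0,0],
], claw=1)

```text
t: 31.0
eef_pos: [0.4275, -0.0957, 0.1148]
ee_rot: [-3.141, -0.0, -1.449]
force: [1.2, -0.5, 0.8]
width: 0.0003
gripper_force: 0.0
```

Emit:
carry_out([
  [0,0,-0.3,0],
  [0,0,-0.6,0],
  [0,0,-0.9,0],
  [0,0,-1.2,0],
  [0,0,-1.45,0],
  [0,0,-1.6,0],
  [0,0,-1.66,0],
  [0,0,-1.66,0],
  [0,0,-1.66,0],
  [0,0,-1.66,0],
])

```text
t: 32.25
eef_pos: [0.428, -0.0955, 0.0321]
ee_rot: [-3.141, 0.0, -1.448]
force: [0.7, -0.6, -0.2]
width: 0.0004
gripper_force: 0.0
```

Run:
```python
from h import *
p=arm.grab_frame('wrist');q=arm.grab_frame('scene')
a=cv2.resize(p['pixels'][0:400,140:560],None,fx=.95,fy=.95);b=cv2.resize(q['pixels'][200:350,270:420],(380,380),interpolation=cv2.INTER_CUBIC)
cv2.imwrite('pics/m2.png',np.hstack([a[:380],b])[:,:,::-1]);print(arm.get_state()['force'])
```

```text
[ 0.12445642 -0.61465694  0.05772494]
```

View pics/m2.png

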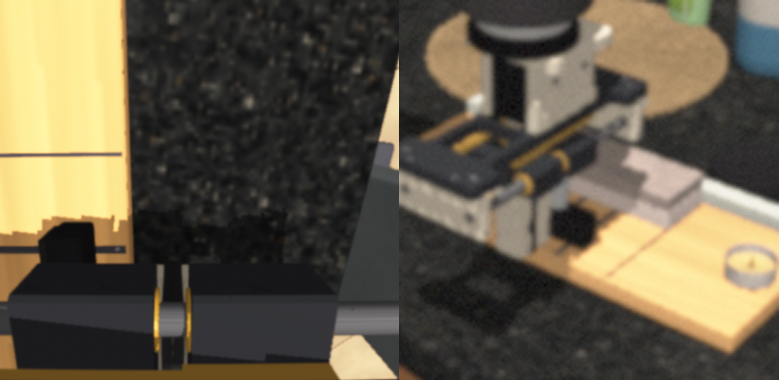

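The right half shows the closed fingers standing just behind the jaw with nothing touched. Next I push the jaw forward along the holder's x.

Emit:
carry_out([
  [0.08,0.01,0,0],
  [0.16,0.02,0,0],
  [0.24,0.03,0,0],
  [0.32,0.04,0,0],
  [0.4,0.051,0,0],
  [0.48,0.061,0,0],
  [0.56,0.071,0,0],
  [0.64,0.081,0,0],
  [0.72,0.091,0,0],
  [0.79,0.1,0,0],
])

```text
t: 33.6
eef_pos: [0.4673, -0.0906, 0.0316]
ee_rot: [3.141, 0.0, -1.448]
force: [-2.6, -0.5, 0.1]
width: 0.0008
gripper_force: 1.6
```

Emit:
carry_out([
  [0.03,0.004,0,0],
  [0.06,0.008,0,0],
  [0.09,0.011,0,0],
  [0.12,0.015,0,0],
  [0.15,0.019,0,0],
  [0.18,0.023,0,0],
  [0.2,0.025,0,0],
  [0.22,0.028,0,0],
  [0.22,0.028,0,0],
  [0.22,0.028,0,0],
])

```text
t: 34.85
eef_pos: [0.4784, -0.0891, 0.0318]
ee_rot: [-3.141, 0.0, -1.448]
force: [-2.8, 0.5, -0.8]
width: 0.0004
gripper_force: 1.1
```

Emit:
carry_out([
  [0.02,0.002,0,0],
  [0.04,0.005,0,0],
  [0.06,0.008,0,0],
  [0.08,0.01,0,0],
  [0.1,0.013,0,0],
  [0.12,0.015,0,0],
  [0.13,0.016,0,0],
  [0.14,0.018,0,0],
  [0.14,0.018,0,0],
  [0.14,0.018,0,0],
])

```text
t: 36.1
eef_pos: [0.4853, -0.0883, 0.0317]
ee_rot: [-3.141, 0.0, -1.448]
force: [-2.6, -1.0, -1.1]
width: 0.0004
gripper_force: 1.2
```

Run:
```python
from h import *
hx=np.array([.99204,.12593]);hy=np.array([-.12593,.99204])
s=arm.get_state();f=s['force'][:2];print(s['t'],s['eef_pos'],s['eef_pos'][:2]@hx-.5644,f@hx,f@hy)
```

```text
36.1 [ 0.48529935 -0.08827533  0.03172969] -0.0940801493376886 -2.7419017751781163 -0.6308441678105312
```

Emit:
carry_out([
  [0.005,0.001,0,0],
  [0.01,0.001,0,0],
  [0.015,0.002,0,0],
  [0.02,0.003,0,0],
  [0.025,0.003,0,0],
  [0.03,0.004,0,0],
  [0.035,0.004,0,0],
  [0.04,0.005,0,0],
  [0.04,0.005,0,0],
  [0.04,0.005,0,0],
])

```text
t: 37.35
eef_pos: [0.4873, -0.088, 0.0317]
ee_rot: [-3.141, 0.0, -1.448]
force: [-2.7, -0.8, -0.8]
width: 0.0002
gripper_force: 1.3
```

Emit:
carry_out([
  [0.005,0.001,0,0],
  [0.01,0.001,0,0],
  [0.015,0.002,0,0],
  [0.02,0.003,0,0],
  [0.025,0.003,0,0],
  [0.025,0.003,0,0],
  [0.025,0.003,0,0],
  [0.025,0.003,0,0],
  [0.025,0.003,0,0],
  [0.025,0.003,0,0],
])

```text
t: 38.6
eef_pos: [0.4885, -0.0879, 0.0317]
ee_rot: [-3.142, -0.0, -1.448]
force: [-2.5, -0.3, -0.0]
width: -0.0
gripper_force: 1.3
```

Emit:
carry_out([
  [0.005,0.001,0,0],
  [0.01,0.001,0,0],
  [0.015,0.002,0,0],
  [0.02,0.003,0,0],
  [0.025,0.003,0,0],
  [0.025,0.003,0,0],
  [0.025,0.003,0,0],
  [0.025,0.003,0,0],
  [0.025,0.003,0,0],
  [0.025,0.003,0,0],
])

```text
t: 39.85
eef_pos: [0.4897, -0.0877, 0.0317]
ee_rot: [3.142, -0.0, -1.448]
force: [-3.0, -0.3, -0.6]
width: 0.0003
gripper_force: 1.6
```

Run:
```python
from h import *
hx=np.array([.99204,.12593])
p=arm.grab_frame('wrist');save(p,'w7.png')
for n,z in(('jaw',.02),('jaw_face',.034)):
    for nm in('top','scene'):
        q=arm.grab_frame(nm)
        for r in arm.mark_of(q,n)[:1]:X=at(q,r['uv'],z)[:2];print(nm,n,r['conf'],X@hx-.5644)
```

```text
scene jaw 0.78 -0.04253838480538541
scene jaw_face 0.62 -0.05721261798970556
```

Emit:
carry_out([
  [0.005,0.001,0,0],
  [0.01,0.001,0,0],
  [0.015,0.002,0,0],
  [0.02,0.003,0,0],
  [0.025,0.003,0,0],
  [0.03,0.004,0,0],
  [0.03,0.004,0,0],
  [0.03,0.004,0,0],
  [0.03,0.004,0,0],
  [0.03,0.004,0,0],
])

```text
t: 41.55
eef_pos: [0.4899, -0.0877, 0.0315]
ee_rot: [3.139, 0.0, -1.449]
force: [-7.3, -0.3, 3.0]
width: 0.0003
gripper_force: 4.0
```

Contact. A little more pressure, aiming for about 11 N on the hand.

Emit:
carry_out([
  [0.003,0,0,0],
  [0.006,0.001,0,0],
  [0.009,0.001,0,0],
  [0.012,0.002,0,0],
  [0.016,0.002,0,0],
  [0.018,0.002,0,0],
  [0.018,0.002,0,0],
  [0.018,0.002,0,0],
  [0.018,0.002,0,0],
  [0.018,0.002,0,0],
])

```text
t: 42.8
eef_pos: [0.49, -0.0878, 0.0314]
ee_rot: [3.138, 0.0, -1.449]
force: [-10.3, -0.6, 6.1]
width: 0.0002
gripper_force: 5.5
```

Emit:
carry_out([
  [-0.02,-0.003,0,0],
  [-0.06,-0.008,0,0],
  [-0.12,-0.015,0,0],
  [-0.2,-0.025,0,0],
  [-0.3,-0.038,0,0],
  [-0.4,-0.051,0,0],
  [-0.5,-0.063,0,0],
  [-0.5,-0.063,0.2,0],
  [-0.5,-0.063,0.5,0],
  [-0.5,-0.063,0.9,0],
])

```text
t: 44.05
eef_pos: [0.4672, -0.0906, 0.0776]
ee_rot: [3.141, -0.0, -1.448]
force: [-0.8, 0.2, -0.2]
width: 0.0002
gripper_force: 0.0
```

Emit:
carry_out([
  [0,0,0.4,0],
  [0,0,0.8,0],
  [0.1,0.3,1.2,0],
  [0.4,0.6,1.6,0],
  [0.8,0.9,2.0,0],
  [1.1,1.2,2.4,0],
  [1.3,1.4,2.8,0],
  [1.3,1.6,3.0,0],
  [1.3,1.6,3.0,0],
  [1.3,1.6,3.0,0],
])

```text
t: 45.3
eef_pos: [0.5313, -0.0108, 0.2261]
ee_rot: [3.141, 0.0, -1.448]
force: [0.2, -0.3, 0.1]
width: 0.0003
gripper_force: 0.0
```

```bash
python3 r.py
python3 - <<'E'
from h import *
p=arm.grab_frame('wrist');a=p['pixels'][20:340,160:520];cv2.imwrite('pics/m3.png',cv2.resize(a,None,fx=1.8,fy=1.8,interpolation=cv2.INTER_CUBIC)[:,:,::-1])
E
```

```text
45.3 [ 0.5313 -0.0108  0.2261] [ 3.1406  0.0001 -1.4484] Fhx 0.14018892654559822 Fhy -0.36953840515930153 0.11429034531746035
line 24 -0.00010970358913726857 2.6560624136752497e-05 slope 0.0002895468252538362
end 20 2.6020852139652106e-17 8.000000000000021e-05 slope 0.0049420849420849546
line ahead 0
```

View pics/m3.png

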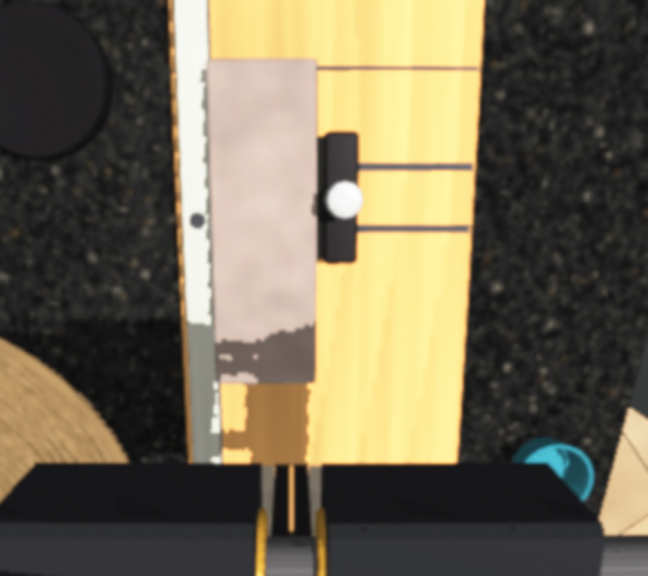

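The stone lies flush on the rail and the jaw sits against it. The stone's end is on the line to about 0.1 mm, and measurements from three camera heights agree. Handing in.

```bash
python3 -c "
from station import arm
print(arm.job_done())"
```

```text
the job is handed in; nothing more can be done
None
```

I handed the job in at about 45 s: the stone was pressed flush to the rail and slid until its right end was on the line (to about 0.1 mm by camera), then the jaw was pressed up snug with about 10 N on the hand and let go; a first grip jammed, probably on a rail screw head, at about 8 N before I regripped.

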